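Take a bore size with a telescoping gauge

ROBOT

A 6-joint arm with a two-finger parallel gripper is mounted at the origin on the work surface. World frame = base frame: x ahead of the robot, y to its left, z up, the work surface at z = 0. Lengths are in m, angles in degrees, forces in N, time in s.
With the tool pointing down it reaches from about 0.375 to 0.9 m from the base axis. Payload 3.1 kg.
Tool frame: the origin (TCP) lies at the very end of the fingers, on their centre line; the grasp point (between the pads) lies 19 mm behind it; z points along the fingers, y is the line along which they close (so a half turn about z gives the same grasp; the last joint's range is limited). The gripper opens to 87 mm and grips with 3 to 60 N. Pads are 19 mm wide; open, the fingers measure 117 mm over their backs; the gripper's body (75 mm by 190 mm) begins 51 mm behind the grasp point.
Start: joints at [-74.341, 30.224, 82.088, -0, 67.689, -10.227], TCP at [0.273, -0.562, 0.223] pointing down, gripper open.
Joint ranges: [-176.69, 176.69], [-43.24, 126.21], [12.49, 139.97], [-82, 262], [0, 151.66], [-163.58, 163.58]. Speed limits (degrees/s): [159.86, 159.86, 180, 180, 180, 180].

INTERFACE

Orientations are given as a 3x3 rotation matrix whose columns are the frame's x, y, z axes.
In Python, from rig import * gives the robot as it stands.
- The arm moves only by the tool jog_arm, never from a script. Its arguments are lists of equal length, an entry for each row: "delta_pos": the shift along the world's x, y, z in cm, a list of three; "turn": the turn about the world's z in degrees; "grip": the closure, from 0 (fully open) to 1 (shut). In form: {"delta_pos": [[x, y, z], ...], "turn": [turn, ...], "grip": [grip, ...]}. A call has 1 to 12 rows; each row is the pose to reach, as a shift and turn from the pose commanded when the call began; what a row does not reach only later rows make up. A row lasts 1/8 s, in which the tool goes at most 62.5 mm and 10.7 degrees, less where a joint would pass 70% of its speed; a pose out of reach is approached as far as the arm can. A call with a gripper value outside its range is refused whole. The fingers move at their own pace and stop on an object; the grip force is fixed at half the most. Time passes only in rows, so rows that repeat a pose let the fingers close. It gives the time, the measured TCP pose, the force, the opening and the grip force at its end, in the units of the state.
- read_state(): the state, without advancing time (a new reading comes with each control period).
- capture(name): name is "side" or "top" or "wrist"; returns a dict with "color" (384x512x3 uint8, blue, green, red), "fovy" (degrees; the focal length in pixels is half the picture's height over the tangent of half this angle, whatever the lens; pixels are square), "cx", "cy" (the principal point, pixels), "camera_from_world" (4x4, takes a point from world to camera coordinates). Camera axes: x right, y up, looking along -z (the intrinsics and any distortion apply to the point x, -y, -z); pixel columns grow to the right and rows downward; lengths in m; the calibration is good to about 2 mm. A picture is of the moment at which its call begins. There is no depth.
- hand_in(): hands the job in; it is judged then, once.
The state is a dict: "time_s": time; "joint_positions": joint angles; "qvel": joint speeds; "tau": joint torques, N m; "position": TCP position; "tcp_rot": TCP orientation; "force": force on the tool from outside, world axes, zero at the start; "moment": the same for the moment, N m; "opening": opening from 0.0 (shut) to 1.0 (fully open); "grasp_force": force on a finger pad.
Only numpy, scipy, OpenCV 4.12 (cv2) and the standard library are available. Lean on these libraries where they do the work, as an engineer would, in place of code of your own. Each camera call takes 0.05 s, during which the arm holds its last target. There are 200 camera calls.

TASK

Take the telescoping gauge out of its wooden stand and lower it into the copper bushing until its collar sits fully down on the bushing. There, gently press the red cap right down so that the plungers spring out against the bore, and let it come up again to lock them. Then draw the gauge straight out without spoiling the size it has taken and put it back in its stand, collar fully down; handle everything gently and leave the other things on the bench alone.

Things in the scene. Friction and masses are not known exactly. Their poses are not given: they have to be found in the camera images.
- gauge_grip (a point): Centre of the blue handle of the loose telescoping gauge (280 to 410 g). The handle is an upright cylinder 18 mm across, from 30 mm below to 14 mm above this point; grasp it here from above (the red cap stands up to 37 mm above this point). z points up along the handle, x along the plungers. The gauge's lowest point is 81.5 mm below this point.
- gauge_collar (a point): Centre of the underside of the gauge's aluminium collar (58 mm across, 6 mm thick), 36 mm below gauge_grip on the same axis; z up along the handle. It rests on the stand at the start. Under it: a centring spigot 38.8 mm across and 12 mm long with a 1.5 mm chamfered foot below it, a thin stem, and the cross head with the plungers.
- plunger_a_tip (a point): Round tip of a brass plunger (10 mm across) on the gauge's +x side, 38 mm below the collar's underside. Tip to tip: 34 mm locked in at the start, 40 to 41 mm sprung out in the bore, 50 mm in free air (too wide for the stand's hole). Each spring pushes with about 0.6 N; about 6 N sideways on a locked plunger makes it slip and spoils the size.
- plunger_b_tip (a point): Rounded tip of the other brass plunger, on the gauge's -x side.
- cap (a joint): How far the red cap (15 mm across, 6 mm thick, on the handle's axis) is pressed, m: 0 up, plungers locked; 0.003 right down. It is screwed to a different height each time: its top is 23 to 37 mm above gauge_grip, so feel for it. Sprung up: starts to move at 9 N, right down at 12 N; never over 30 N on it or 40 N on the bushing. Over 0.5 mm down frees the plungers (out within 1 s).
- bore_mouth (a point): Centre of the bore of the copper bushing, at its top face; z up. Bore 40 mm across, straight, 55 mm deep, open at the top, no chamfer; the bushing is 64 mm across outside and 55 mm tall, fixed on a 10 mm thick dark steel plate 110 by 90 mm with two small clamps. Top face 65 mm above the bench.
- stand_hole (a point): Centre of the round 48 mm hole in the top plate of the fixed wooden stand, at the plate's upper face, 60 mm above the bench; z up. Plate 90 by 90 mm, 8 mm thick, on two side walls, open beneath. The gauge hangs in it by its collar.
Mind the look-alikes: they are no part of the job. There is more than one size of the part that bears gauge_grip; the job needs the middle-sized.

How it is judged:
By the outcome, as a careful person would: the job done as asked, in the order asked, and still so for the second after the job is handed in, with the robot touching nothing.
It also fails if it takes over 72 s, if anything falls off the work surface, if the arm or the gripper's body presses on something with over 40 N, if the wrist force passes 120 N, or if a joint passes its speed limit or range.

## Working session

There is one attempt and no reset: what is moved stays moved. The work goes in short steps, Python scripts to look and compute and a tool call to move; the robot and the scene stay as the last step left them, time stands still between calls to the robot, and variables do not carry over. Pictures are saved under pics/ and viewed, at most 10 in all, crops included, and the job is handed in when it is done.

Besides the shell and the picture viewer there is one more tool, called after "Emit:" by a JSON object that holds its "op" and its "data", one argument or row to a line. jog_arm: Moves the arm, as the interface text tells. Its arguments: {"type":"object","properties":{"delta_pos":{"type":"array"},"turn":{"type":"array"},"grip":{"type":"array"}},"required":["delta_pos","turn","grip"]}

```bash
mkdir -p pics; ls
cat > h.py <<'E'
from rig import *
import numpy as np, cv2
def snap(n,f):
    c=capture(n); cv2.imwrite('pics/'+f+'.png',c['color']); np.savez(f+'.npz',**{k:v for k,v in c.items()}); return c
def load(f): return {k:v for k,v in np.load(f+'.npz',allow_pickle=True).items()}
E
python3 - <<'E'
from h import *
a=snap('top','top0');b=snap('side','side0');w=snap('wrist','w0')
for c in (a,b,w): print({k:(v if k!='color' else 0) for k,v in c.items()})
cv2.imwrite('pics/both.png',cv2.resize(np.vstack([a['color'],b['color']]),None,fx=.78,fy=.78))
print(read_state())
E
```

```text
pics
{'color': 0, 'fovy': 56.529831759605656, 'cx': 253.37788425396786, 'cy': 186.2156283850367, 'camera_from_world': array([[ 0.00629526, -0.99997582,  0.00295395,  0.04069768],
       [ 0.9979791 ,  0.00646942,  0.06321289, -0.4969344 ],
       [-0.06323048,  0.00255004,  0.99799569, -0.76217622],
       [ 0.        ,  0.        ,  0.        ,  1.        ]])}
{'color': 0, 'fovy': 49.075218418489655, 'cx': 254.0083579234424, 'cy': 198.50096216431623, 'camera_from_world': array([[-9.00402796e-01, -4.35057152e-01,  2.80353328e-04,
         4.46076659e-01],
       [ 3.24838947e-01, -6.71864099e-01,  6.65641263e-01,
        -2.04091083e-01],
       [-2.89403633e-01,  5.99436324e-01,  7.46271821e-01,
        -9.40733012e-01],
       [ 0.00000000e+00,  0.00000000e+00,  0.00000000e+00,
         1.00000000e+00]])}
{'color': 0, 'fovy': 68.70791301018521, 'cx': 254.9467135578183, 'cy': 188.0837729981649, 'camera_from_world': array([[ 0.43660627, -0.89965098, -0.00175513, -0.62418475],
       [ 0.86298492,  0.4193617 , -0.28176726,  0.0336484 ],
       [ 0.25422823,  0.1215067 ,  0.95948118, -
[... 175 characters left out ...]
516698e-05,
        6.76898671e+01, -1.02261475e+01]), 'qvel': array([-0.01235693, -0.16770824, -0.17232641,  0.03321063, -0.12716857,
       -0.03339574]), 'tau': array([ 1.20640787e-03, -4.40429950e+01, -1.76842582e+01,  6.33251457e-02,
        5.52034657e-02, -8.72251417e-05]), 'position': array([ 0.27274105, -0.56173031,  0.22178872]), 'tcp_rot': array([[ 8.99670250e-01,  4.36569850e-01, -4.55014136e-04],
       [ 4.36569985e-01, -8.99668839e-01,  1.62135462e-03],
       [ 2.98472502e-04, -1.65733003e-03, -9.99998582e-01]]), 'force': array([ 0.28571989,  0.07167824, -0.53367044]), 'moment': array([-0.00514408, -0.02648919, -0.01196305]), 'grasp_force': 0.0, 'opening': 1.0030151775765968}
```

View pics/both.png

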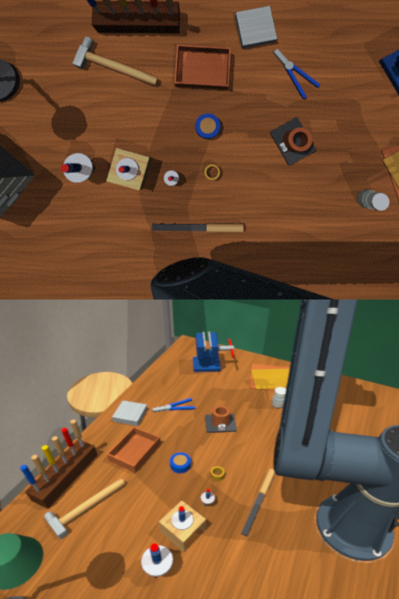

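Top view (full-res pixels): the gauge in the wooden stand is at about (164,217), the copper bushing on its dark plate at (385,178). A larger gauge is at (98,214) and a smaller one at (220,228). Next, enlarged crops.

Run:
```python
from h import *
a=load('top0')['color'];b=load('side0')['color']
def cr(im,u,v,s=32): return cv2.resize(im[v-s:v+s,u-s:u+s],(390,295*0+290),interpolation=cv2.INTER_CUBIC)
o=np.vstack([np.hstack([cr(a,164,217),cr(a,382,178)]),np.hstack([cr(b,233,285),cr(b,283,153)])])
cv2.imwrite('pics/crops.png',o)
```

```text
(no output)
```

View pics/crops.png

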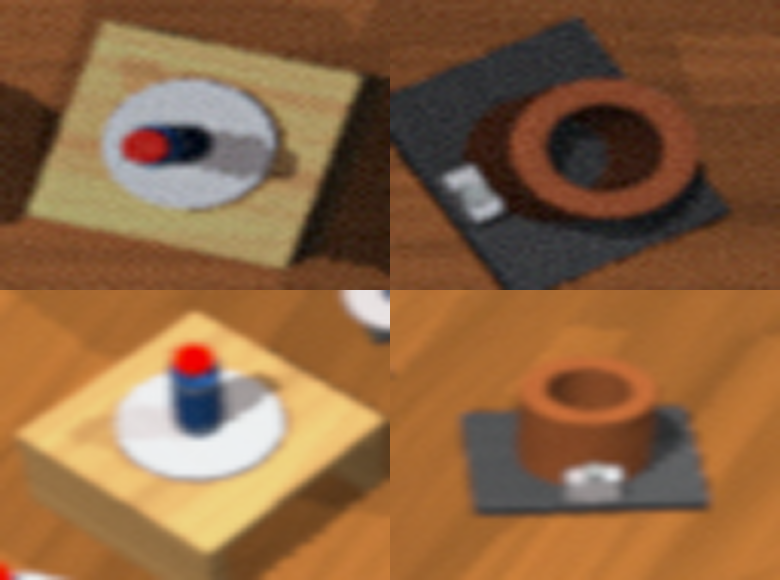

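Top crops: the collar centre is near (163,217) and the bushing's outer rim near (385.3,178.7). Side: collar near (234,283), bore mouth near (283.5,143). Refining with masks.

```bash
cat >> h.py <<'E'
def ray(c,u,v):
    f=192/np.tan(np.radians(float(c['fovy']))/2); M=c['camera_from_world']; R=M[:3,:3]
    d=R.T@np.array([(u-c['cx'])/f,-(v-c['cy'])/f,-1]); return -R.T@M[:3,3], d
def onz(c,u,v,z):
    o,d=ray(c,u,v); return o+d*(z-o[2])/d[2]
def proj(c,p):
    f=192/np.tan(np.radians(float(c['fovy']))/2); M=c['camera_from_world']; q=M[:3,:3]@np.array(p)+M[:3,3]
    return np.array([c['cx']-f*q[0]/q[2], c['cy']+f*q[1]/q[2]])
def blob(mask,u,v):
    # contour nearest to (u,v)
    cs,_=cv2.findContours(mask.astype(np.uint8),cv2.RETR_LIST,cv2.CHAIN_APPROX_NONE)
    cs=[k for k in cs if cv2.contourArea(k)>15]
    return min(cs,key=lambda k:np.hypot(*(k.reshape(-1,2).mean(0)-[u,v])))
E
python3 - <<'E'
from h import *
for n,pc,pb,s in (('top0',(163,217),(385,178),1),('side0',(234,283),(283,143),1)):
    c=load(n); im=c['color']; hsv=cv2.cvtColor(im,cv2.COLOR_BGR2HSV)
    S=4; big=cv2.resize(im,None,fx=S,fy=S,interpolation=cv2.INTER_LINEAR); hsv=cv2.cvtColor(big,cv2.COLOR_BGR2HSV)
    m=((hsv[...,1]<60)&(hsv[...,2]>100))
    k=cv2.convexHull(blob(m,pc[0]*S,pc[1]*S)); pts=(k.reshape(-1,2)+.5)/S-.5
    w=np.array([onz(c,*p,.066)[:2] for p in pts]); (x,y),r=cv2.minEnclosingCircle(w.astype(np.float32))
    e=cv2.fitEllipse((w*1e4).astype(np.float32)); print(n,'collar',x,y,r,'ell',np.array(e[0])/1e4,np.array(e[1])/1e4)
    # red cap
    m=((hsv[...,0]<6)|(hsv[...,0]>174))&(hsv[...,1]>190)&(hsv[...,2]>120)
    k=blob(m,pc[0]*S-20,pc[1]*S-10); print('cap px',(k.reshape(-1,2).mean(0)+.5)/S-.5,cv2.contourArea(k)/S/S)
    # bore: dark interior inside copper
    m=(hsv[...,0]<12)&(hsv[...,1]>110)&(hsv[...,2]>(105 if n=='top0' else 140))
    crop=big[(pb[1]-25)*S:(pb[1]+30)*S,(pb[0]-30)*S:(pb[0]+30)*S]
    k=blob(m[(pb[1]-25)*S:(pb[1]+30)*S,(pb[0]-30)*S:(pb[0]+30)*S],30*S,25*S); 
    for kk in cv2.findContours(m[(pb[1]-25)*S:(pb[1]+30)*S,(pb[0]-30)*S:(pb[0]+30)*S].astype(np.uint8),cv2.RETR_CCOMP,cv2.CHAIN_APPROX_NONE)[0]:
        if cv2.contourArea(kk)<800: continue
        pts=(kk.reshape(-1,2)+.5)/S-.5+[pb[0]-30,pb[1]-25]
        w=np.array([onz(c,*p,.065)[:2] for p in pts]); e=cv2.fitEllipse((w*1e4).astype(np.float32))
        print('bush',np.array(e[0])/1e4,np.array(e[1])/1e4)
    vis=m[(pb[1]-25)*S:(pb[1]+30)*S,(pb[0]-30)*S:(pb[0]+30)*S].astype(np.uint8)*255
    cv2.imwrite('pics/m_%s.png'%n,vis)
E
```

```text
top0 collar 0.43095239996910095 0.22747837007045746 0.029814867302775383 ell [0.43123232 0.22758596] [0.05859329 0.05899979]
cap px [155.58455882 216.83088235] 26.6875
bush [ 0.51278188 -0.22553804] [0.06022029 0.06496189]
bush [ 0.5120022  -0.22437876] [0.04177542 0.0422665 ]
side0 collar 0.43277281522750854 0.2300068587064743 0.029858198016881943 ell [0.43243364 0.22979365] [0.05808463 0.05965359]
cap px [232.3219697  268.16666667] 25.1875
bush [ 0.51231255 -0.22059426] [0.05777704 0.06248775]
bush [ 0.51465552 -0.22383633] [0.03513613 0.03831673]
```

Emit:
{"op": "jog_arm", "data": {
  "delta_pos": [
    [2.4,3.4,0],
    [6,8.4,0],
    [10,14,0],
    [14,19.6,0],
    [18,25.2,0],
    [21,29.5,0],
    [23,32.3,0],
    [24,33.7,0],
    [24,33.7,0],
    [24,33.7,0],
    [24,33.7,0]
  ],
  "turn": [6,15,25,35,45,54,60,64,64.1,64.1,64.1],
  "grip": [0,0,0,0,0,0,0,0,0,0,0]
}}

```text
time_s: 1.52
position: [0.5123, -0.2263, 0.2225]
tcp_rot: [[0.002, 1.0, -0.0], [1.0, -0.002, -0.0], [-0.0, -0.0, -1.0]]
force: [-0.4, -0.9, -0.2]
opening: 0.996
grasp_force: 0.0
```

Run:
```python
from h import *
snap('wrist','wb')
```

Emit:
{"op": "jog_arm", "data": {
  "delta_pos": [
    [-0.4,2.5,0],
    [-0.9,6.5,0],
    [-1.8,12,0],
    [-2.7,18,0],
    [-3.7,24,0],
    [-4.8,30,0],
    [-5.8,36,0],
    [-6.8,40.5,0],
    [-7.6,43.8,0],
    [-8.1,45.3,0],
    [-8.1,45.3,0],
    [-8.1,45.3,0]
  ],
  "turn": [0,0,0,0,0,0,0,0,0,0,0,0],
  "grip": [0,0,0,0,0,0,0,0,0,0,0,0]
}}

```text
time_s: 3.08
position: [0.432, 0.2268, 0.2225]
tcp_rot: [[0.001, 1.0, -0.0], [1.0, -0.001, -0.001], [-0.001, -0.0, -1.0]]
force: [1.0, -0.8, -0.2]
opening: 1.003
grasp_force: 0.0
```

Run:
```python
from h import *
snap('wrist','ws')
a=load('wb')['color'];b=load('ws')['color']
cv2.imwrite('pics/wboth.png',np.hstack([a[:,60:450],b[:,60:450]]))
s=read_state();print(s['time_s'],s['position'],s['tcp_rot'][:,0],s['force'])
```

```text
3.125 [0.43219956 0.22668301 0.22254603] [ 1.81442083e-03  9.99998273e-01 -4.01252900e-04] [0.1880512  1.36476485 0.41540404]
```

View pics/wboth.png

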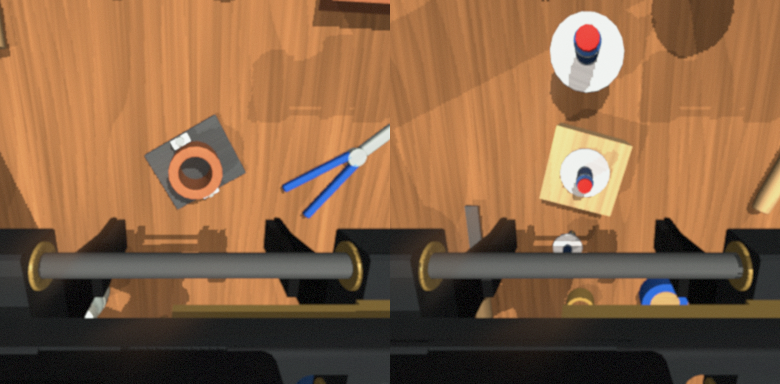

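Wrist views: bushing rim centre at about (255,172) and stand-gauge collar at about (255,173), both nearly at the same pixel. The larger gauge is above it and the small one below. Now I measure them.

```bash
cat >> h.py <<'E'
S=4
def fit(c,mask,u,v,z,hull=True):
    k=blob(mask,u*S,v*S); k=cv2.convexHull(k) if hull else k
    pts=(k.reshape(-1,2)+.5)/S-.5
    w=np.array([onz(c,*p,z)[:2] for p in pts]); e=cv2.fitEllipse((w*1e4).astype(np.float32)); return np.array(e[0])/1e4,np.array(e[1])/1e4
def hsvbig(c): return cv2.cvtColor(cv2.resize(c['color'],None,fx=S,fy=S,interpolation=cv2.INTER_LINEAR),cv2.COLOR_BGR2HSV)
def collar(c,u,v,z): h=hsvbig(c); return fit(c,(h[...,1]<70)&(h[...,2]>110),u,v,z)
def bush(c,u,v,z):
    h=hsvbig(c); m=((h[...,0]<13)&(h[...,1]>110)&(h[...,2]>120)).astype(np.uint8)
    w=110; x0,y0=int(u*S-w),int(v*S-w); sub=np.zeros_like(m); sub[y0:y0+2*w,x0:x0+2*w]=m[y0:y0+2*w,x0:x0+2*w]
    cs,hi=cv2.findContours(sub,cv2.RETR_CCOMP,cv2.CHAIN_APPROX_NONE); out=[]
    for k in cs:
        if cv2.contourArea(k)<2000: continue
        pts=(k.reshape(-1,2)+.5)/S-.5; wd=np.array([onz(c,*p,z)[:2] for p in pts]); e=cv2.fitEllipse((wd*1e4).astype(np.float32))
        out.append((np.round(np.array(e[0])/1e4,4),np.round(np.array(e[1])/1e4,4)))
    return out
E
python3 - <<'E'
from h import *
b=load('wb'); s=load('ws')
print('bush',bush(b,255,172,.065)); print('collar',collar(s,255,173,.066))
for c,t in((b,[.5123,-.2263,.2225]),(s,[.432,.2268,.2225])): print(proj(c,t))
h=hsvbig(b);print([h[int(172*4),int((255+d)*4)].tolist() for d in(-30,-27,-24,-21,-18,-15,0,15,18,21,24,27,30)])
# cap
h=hsvbig(s); m=((h[...,0]<6)|(h[...,0]>174))&(h[...,1]>180)&(h[...,2]>110)
k=blob(m,255*4,186*4); pw=(k.reshape(-1,2).mean(0)+.5)/4-.5
A=[];B=[]
for c,p in((s,pw),(load('top0'),(155.6,216.8)),(load('side0'),(232.3,268.2))):
    o,d=ray(c,*p); d/=np.linalg.norm(d); P=np.eye(3)-np.outer(d,d); A.append(P);B.append(P@o)
print('cap',pw,np.linalg.solve(sum(A),sum(B)))
for z in(.117,.124,.131): print(z,[onz(c,*p,z)[:2].round(4) for c,p in((s,pw),(load('top0'),(155.6,216.8)),(load('side0'),(232.3,268.2)))])
E
```

```text
bush [(array([ 0.5124, -0.2238]), array([0.0624, 0.0654])), (array([ 0.5134, -0.223 ]), array([0.0346, 0.0394]))]
collar (array([0.43165352, 0.22877847]), array([0.05848134, 0.058896  ]))
[254.39718797 233.70833018]
[254.41037713 233.6779424 ]
[[19, 18, 116], [10, 99, 163], [11, 150, 234], [11, 147, 230], [11, 151, 221], [11, 151, 108], [20, 15, 99], [10, 146, 77], [10, 156, 203], [11, 151, 231], [11, 152, 230], [9, 127, 173], [45, 5, 97]]
cap [254.31637931 185.31982759] [0.43206406 0.22838479 0.11654974]
0.117 [array([0.4317, 0.2285]), array([0.4314, 0.2278]), array([0.433 , 0.2291])]
0.124 [array([0.4317, 0.2305]), array([0.4315, 0.2259]), array([0.4307, 0.2329])]
0.131 [array([0.4317, 0.2325]), array([0.4317, 0.224 ]), array([0.4284, 0.2367])]
```

```bash
cat >> h.py <<'E'
def rim(c,x,y,z=.065,ths=165):
    V=cv2.cvtColor(c['color'],cv2.COLOR_BGR2HSV)[...,2].astype(np.float32)
    for it in range(3):
        I=[];O=[]
        for a in np.radians(np.arange(0,360,5)):
            rr=np.arange(.012,.040,.0002); P=np.array([proj(c,(x+r*np.cos(a),y+r*np.sin(a),z)) for r in rr]).astype(np.float32)
            v=cv2.remap(V,P[:,:1],P[:,1:],cv2.INTER_LINEAR).ravel()
            up=np.where((v[:-1]<ths)&(v[1:]>=ths)&(rr[1:]<.026))[0]; dn=np.where((v[:-1]>=ths)&(v[1:]<ths)&(rr[1:]>.027))[0]
            if len(up): I.append((a,rr[up[-1]]))
            if len(dn): O.append((a,rr[dn[0]]))
        res=[]
        for L in (I,O):
            L=np.array(L); q=np.c_[np.cos(L[:,0]),np.sin(L[:,0]),np.ones(len(L))]
            g=np.ones(len(L),bool)
            for _ in range(6):
                s=np.linalg.lstsq(q[g],L[g,1],rcond=None)[0]; e=abs(L[:,1]-q@s); g=e<max(.0006,np.median(e)*1.5)
            res.append((np.round([x+s[0],y+s[1],s[2]],4),int(g.sum()),np.round(L[::6],4)[:,1]*1e3))
        x,y=(res[0][0][:2]+0)
    return res
E
python3 - <<'E'
from h import *
for n,z in(('wb',.065),('top0',.065),('side0',.065)):
    for t in ((150,180) if n!='top0' else (105,120)): print(n,rim(load(n),.5125,-.2242,z,t))
E
```

```text
wb [(array([ 0.5127, -0.2243,  0.0194]), 72, array([19.2, 19.4, 19.4, 19.4, 19.6, 19.4, 19.4, 19.4, 19.4, 19.2, 19.6,
       19.6])), (array([ 0.5126, -0.2244,  0.0317]), 61, array([31.4, 31.6, 31.6, 31.8, 31.6, 31.6, 32. , 32. , 31.8, 31.8, 31.6]))]
wb [(array([ 0.5126, -0.2245,  0.02  ]), 72, array([20. , 20. , 20. , 19.8, 20.2, 20. , 20. , 20. , 20. , 19.8, 20.2,
       20.2])), (array([ 0.5126, -0.2245,  0.0311]), 64, array([31. , 31. , 31. , 31.2, 31. , 31. , 31.2, 31.2, 31.2, 31. , 31.2]))]
top0 [(array([ 0.512 , -0.2244,  0.0207]), 72, array([20.8, 20.4, 20.4, 21. , 20.8, 20.6, 20.8, 20.6, 21. , 20.4, 20.8,
       20.8])), (array([ 0.513 , -0.2251,  0.0316]), 38, array([30.2, 30.8, 30.4, 30.8, 30.6, 30.4, 30.8, 30.8, 30.6, 33.8, 33. ,
       30.2]))]
top0 [(array([ 0.512 , -0.2244,  0.0216]), 71, array([21.8, 21.2, 21.4, 21.8, 22. , 21.4, 21.8, 21.8, 22. , 21. , 21.8,
       21.6])), (array([ 0.5122, -0.2245,  0.0299]), 54, array([29.2, 29.4, 29.6, 30.4, 29.8, 29.6, 29.6, 29.8, 29.6, 31.2, 30.6,
       31. ]))]
side0 [(array([ 0.5142, -0.224 ,  0.0189]), 52, array([19.2, 19. , 19. , 18.6, 18.6, 18.8, 19.6, 19.2, 18.8, 17.8, 18.6,
       19.6])), (array([ 0.5136, -0.2215,  0.0306]), 24, array([32.6, 33.2, 33.2, 32.6, 31.8]))]
side0 [(array([ 0.5139, -0.2243,  0.0223]), 67, array([22.4, 21.8, 22.2, 21.6, 22.8, 22.2, 22.6, 22. , 21.8, 21.4, 22.4,
       22.6])), (array([ 0.5156, -0.2262,  0.0315]), 42, array([32.8, 36.6, 29.2, 30.4, 28.8, 29.4, 29. , 31. , 31.6, 32.4, 33.2]))]
```

Emit:
{"op": "jog_arm", "data": {
  "delta_pos": [
    [-0.02,0.1,-2],
    [-0.04,0.18,-5.5],
    [-0.04,0.18,-9],
    [-0.04,0.18,-12],
    [-0.04,0.18,-14],
    [-0.04,0.18,-14.5],
    [-0.04,0.18,-14.5]
  ],
  "turn": [0,0,0,0,0,0,0],
  "grip": [0,0,0,0.2,0.4,0.5,0.6]
}}

```text
time_s: 4.0
position: [0.432, 0.229, 0.0776]
tcp_rot: [[0.002, 1.0, 0.0], [1.0, -0.002, -0.0], [-0.0, 0.0, -1.0]]
force: [0.2, -0.1, -0.4]
opening: 0.635
grasp_force: 0.0
```

Emit:
{"op": "jog_arm", "data": {
  "delta_pos": [
    [0,0,0],
    [0,0,0],
    [0,0,0],
    [0,0,0],
    [0,0,0],
    [0,0,0]
  ],
  "turn": [0,0,0,0,0,0],
  "grip": [0.7,0.75,0.8,1,1,1]
}}

```text
time_s: 4.75
position: [0.4316, 0.2297, 0.0778]
tcp_rot: [[0.0, 1.0, 0.0], [1.0, -0.0, 0.0], [0.0, 0.0, -1.0]]
force: [-0.6, 0.2, 5.3]
opening: 0.196
grasp_force: 30.0
```

Emit:
{"op": "jog_arm", "data": {
  "delta_pos": [
    [0,0,0.5],
    [0,0,1.5],
    [0,0,3],
    [0,0,4.5],
    [0,0,6],
    [0,0,7.5],
    [0,0,8.5],
    [0,0,9],
    [0,0,9],
    [0,0,9]
  ],
  "turn": [0,0,0,0,0,0,0,0,0,0],
  "grip": [1,1,1,1,1,1,1,1,1,1]
}}

```text
time_s: 6.0
position: [0.4311, 0.2294, 0.1671]
tcp_rot: [[0.0, 1.0, -0.001], [1.0, -0.0, -0.0], [-0.0, -0.001, -1.0]]
force: [0.0, 0.4, -2.3]
opening: 0.197
grasp_force: 30.0
```

Run:
```python
from h import *
snap('wrist','wl');snap('side','sl'); P=[]
for i in range(3):
    capture('top'); s=read_state(); P.append(s['position']); F=s['force']
print(np.array(P),F,s['moment'],s['time_s'],s['opening'])
a=load('wl')['color'][100:300,130:380];b=load('sl')['color'][130:330,130:380]
cv2.imwrite('pics/l.png',cv2.resize(np.hstack([a,b]),None,fx=1.6,fy=1.6))
```

```text
[[0.43118234 0.22946403 0.16709658]
 [0.43124254 0.22947126 0.16715082]
 [0.43130478 0.22949835 0.16723801]] [ 0.51853204 -0.15823935 -2.41473757] [ 0.00131496 -0.09293428 -0.01841762] 6.25 0.19668430416826468
```

View pics/l.png

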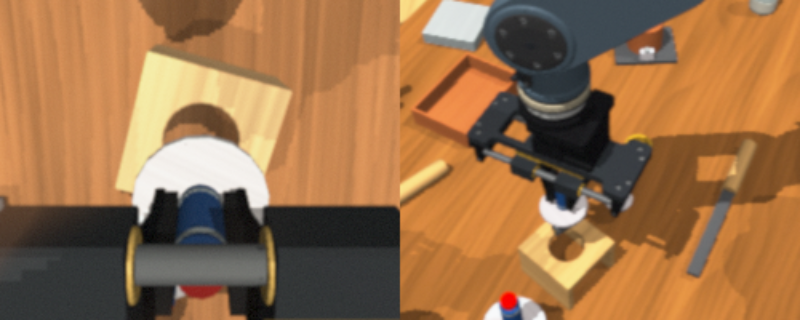

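Left (wrist): the gauge is held upright and the stand hole shows behind the collar, with its upper arc around crop (200,105). Right (side): the gauge hangs above the empty hole at crop (567,243). Now measuring the collar offset and the hole.

```bash
cat >> h.py <<'E'
def arc(c,x,y,z,r0,a0,a1,ch,sign,w=.006,fixr=False):
    """radial steepest edge of HSV channel ch (sign +1 rising outward)"""
    I=cv2.GaussianBlur(cv2.cvtColor(c['color'],cv2.COLOR_BGR2HSV)[...,ch].astype(np.float32),(3,3),0)
    for it in range(3):
        L=[]
        for a in np.radians(np.arange(a0,a1,4)):
            rr=np.arange(r0-w,r0+w,.0002); P=np.array([proj(c,(x+r*np.cos(a),y+r*np.sin(a),z)) for r in rr]).astype(np.float32)
            v=cv2.remap(I,P[:,:1],P[:,1:],cv2.INTER_LINEAR).ravel(); g=sign*(v[8:]-v[:-8]); i=g.argmax()
            L.append((a,rr[i+4],g[i]))
        L=np.array(L); q=np.c_[np.cos(L[:,0]),np.sin(L[:,0]),np.ones(len(L))]; b=L[:,1].copy()
        if fixr: q=q[:,:2]; b=b-r0
        g=L[:,2]>.4*np.median(L[:,2])
        for _ in range(6):
            s=np.linalg.lstsq(q[g],b[g],rcond=None)[0]; e=abs(b-q@s); g=e<max(.0005,np.median(e)*1.5)
        x+=s[0];y+=s[1]
    return np.round([x,y]+list(s[2:]),4),int(g.sum()),len(g),np.round(np.median(e),4)
E
python3 - <<'E'
from h import *
w=load('wl'); s=load('ws')
for fr in(0,1): print('collar held',arc(w,.4313,.2295,.1555,.029,20,160,1,1,fixr=fr))
for fr in(0,1): print('collar stand',arc(s,.4316,.2286,.066,.029,0,360,1,1,fixr=fr), arc(s,.4316,.2286,.066,.029,20,160,1,1,fixr=fr))
for fr in(0,1): print('hole w',arc(w,.4316,.2286,.060,.024,30,150,2,1,fixr=fr))
sl=load('sl')
for fr in(0,1): print('hole side',arc(sl,.4316,.2286,.060,.024,0,360,2,1,fixr=fr))
E
```

```text
collar held (array([0.4315, 0.2315, 0.0272]), 33, 35, np.float64(0.0002))
collar held (array([0.4313, 0.2294]), 28, 35, np.float64(0.0004))
collar stand (array([0.4318, 0.2288, 0.0289]), 88, 90, np.float64(0.0001)) (array([0.4318, 0.2294, 0.0284]), 35, 35, np.float64(0.0001))
collar stand (array([0.4317, 0.2288]), 86, 90, np.float64(0.0002)) (array([0.4317, 0.2287]), 34, 35, np.float64(0.0002))
hole w (array([0.4316, 0.2281, 0.024 ]), 30, 30, np.float64(0.0001))
hole w (array([0.4317, 0.228 ]), 30, 30, np.float64(0.0001))
hole side (array([0.4329, 0.2283, 0.0236]), 56, 90, np.float64(0.0004))
hole side (array([0.433, 0.228]), 66, 90, np.float64(0.0006))
```

Emit:
{"op": "jog_arm", "data": {
  "delta_pos": [
    [0,0,1.5],
    [0.2,-1.5,4],
    [0.8,-4.5,5],
    [1.5,-9,5],
    [2.4,-14,5],
    [3.3,-19,5],
    [4.2,-24,5],
    [5.1,-29,5],
    [6,-34,5],
    [6.9,-39,5],
    [7.6,-43,4.5],
    [8,-45,3]
  ],
  "turn": [0,0,0,0,0,0,0,0,0,0,0,0],
  "grip": [1,1,1,1,1,1,1,1,1,1,1,1]
}}

```text
time_s: 7.75
position: [0.5124, -0.2231, 0.1975]
tcp_rot: [[0.002, 1.0, 0.002], [1.0, -0.002, -0.002], [-0.002, 0.002, -1.0]]
force: [-0.4, 0.4, -4.0]
opening: 0.198
grasp_force: 30.0
```

Emit:
{"op": "jog_arm", "data": {
  "delta_pos": [
    [0.11,-0.34,-2],
    [0.11,-0.34,-3.5],
    [0.11,-0.34,-4.5],
    [0.11,-0.34,-5],
    [0.11,-0.34,-5],
    [0.11,-0.34,-5],
    [0.11,-0.34,-5]
  ],
  "turn": [0,0,0,0,0,0,0],
  "grip": [1,1,1,1,1,1,1]
}}

```text
time_s: 8.62
position: [0.5129, -0.224, 0.1481]
tcp_rot: [[0.0, 1.0, 0.001], [1.0, -0.0, -0.001], [-0.001, 0.001, -1.0]]
force: [-0.9, -0.7, -3.5]
opening: 0.198
grasp_force: 30.0
```

Run:
```python
from h import *
w=snap('wrist','wi');snap('side','si'); P=[]
for i in range(3):
    capture('top'); s=read_state(); P.append(s['position'])
p=s['position'];print(np.array(P),s['force'],s['time_s'])
z=p[2]-.0776+.066
for fr in(0,1): print('collar held',arc(w,p[0],p[1],z,.029,20,160,1,1,fixr=fr))
for fr in(0,1): print('rim',arc(w,.5126,-.2244,.065,.032,20,160,1,-1,fixr=fr),arc(w,.5126,-.2244,.065,.020,40,140,2,1,fixr=fr))
a=w['color'][100:300,130:380];b=load('si')['color'][50:250,180:430]
cv2.imwrite('pics/i.png',cv2.resize(np.hstack([a,b]),None,fx=1.6,fy=1.6))
```

```text
[[ 0.51273333 -0.22396298  0.14788461]
 [ 0.51268874 -0.22395411  0.14780793]
 [ 0.51260312 -0.22391262  0.14771201]] [-0.22683741  0.60013885 -3.24267936] 8.875
collar held (array([ 0.515 , -0.2141,  0.033 ]), 21, 35, np.float64(0.0012))
collar held (array([ 0.5132, -0.2244]), 20, 35, np.float64(0.0004))
rim (array([ 0.5128, -0.2108,  0.0268]), 33, 35, np.float64(0.0)) (array([ 0.5127, -0.2247,  0.02  ]), 25, 25, np.float64(0.0001))
rim (array([ 0.515 , -0.2184]), 21, 35, np.float64(0.0009)) (array([ 0.5127, -0.2247]), 25, 25, np.float64(0.0))
```

View pics/i.png

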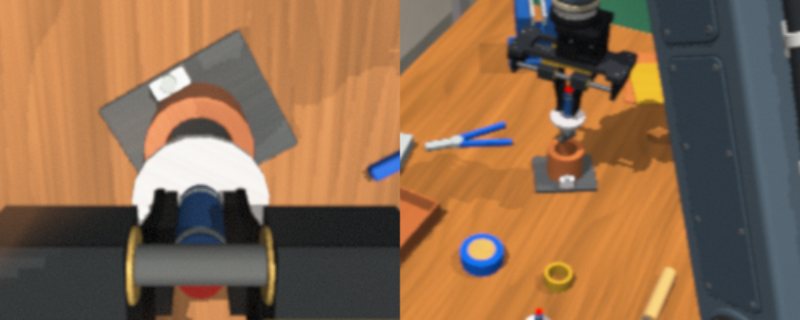

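Wrist: the collar is over the bushing, with the bore arc visible behind it, and the bore measures (0.5127,-0.2247). Side: the plunger head is just above the bore. Shift y by -0.4 mm and lower to just before the spigot enters.

Emit:
{"op": "jog_arm", "data": {
  "delta_pos": [
    [0,-0.04,-0.5],
    [0,-0.04,-1.2],
    [0,-0.04,-2],
    [0,-0.04,-2.8],
    [0,-0.04,-3.6],
    [0,-0.04,-4.3],
    [0,-0.04,-4.7],
    [0,-0.04,-4.8],
    [0,-0.04,-4.8]
  ],
  "turn": [0,0,0,0,0,0,0,0,0],
  "grip": [1,1,1,1,1,1,1,1,1]
}}

```text
time_s: 10.0
position: [0.5127, -0.2243, 0.0997]
tcp_rot: [[0.0, 1.0, 0.0], [1.0, -0.0, -0.0], [-0.0, 0.0, -1.0]]
force: [0.0, -0.1, -2.1]
opening: 0.197
grasp_force: 30.0
```

Emit:
{"op": "jog_arm", "data": {
  "delta_pos": [
    [0,0,-0.1],
    [0,0,-0.2],
    [0,0,-0.3],
    [0,0,-0.4],
    [0,0,-0.5],
    [0,0,-0.5]
  ],
  "turn": [0,0,0,0,0,0],
  "grip": [1,1,1,1,1,1]
}}

```text
time_s: 10.75
position: [0.5125, -0.2242, 0.0944]
tcp_rot: [[0.0, 1.0, -0.0], [1.0, -0.0, 0.0], [0.0, -0.0, -1.0]]
force: [-0.1, -0.1, -3.1]
opening: 0.198
grasp_force: 30.0
```

Emit:
{"op": "jog_arm", "data": {
  "delta_pos": [
    [0,0,-0.1],
    [0,0,-0.2],
    [0,0,-0.3],
    [0,0,-0.4],
    [0,0,-0.5],
    [0,0,-0.6],
    [0,0,-0.7],
    [0,0,-0.8],
    [0,0,-0.9],
    [0,0,-0.9]
  ],
  "turn": [0,0,0,0,0,0,0,0,0,0],
  "grip": [1,1,1,1,1,1,1,1,1,1]
}}

```text
time_s: 12.0
position: [0.5125, -0.2242, 0.0854]
tcp_rot: [[0.0, 1.0, -0.0], [1.0, -0.0, 0.0], [0.0, -0.0, -1.0]]
force: [-0.7, 0.4, -2.6]
opening: 0.198
grasp_force: 30.0
```

Emit:
{"op": "jog_arm", "data": {
  "delta_pos": [
    [0,0,-0.1],
    [0,0,-0.18],
    [0,0,-0.22],
    [0,0,-0.22]
  ],
  "turn": [0,0,0,0],
  "grip": [1,1,1,1]
}}

```text
time_s: 12.5
position: [0.5126, -0.2243, 0.0833]
tcp_rot: [[0.0, 1.0, -0.0], [1.0, -0.0, 0.0], [0.0, -0.0, -1.0]]
force: [0.1, -0.6, -2.3]
opening: 0.196
grasp_force: 30.0
```

Emit:
{"op": "jog_arm", "data": {
  "delta_pos": [
    [0,0,-0.04],
    [0,0,-0.04],
    [0,0,-0.04]
  ],
  "turn": [0,0,0],
  "grip": [1,1,1]
}}

```text
time_s: 12.88
position: [0.5126, -0.2242, 0.083]
tcp_rot: [[0.0, 1.0, -0.0], [1.0, -0.0, 0.0], [0.0, -0.0, -1.0]]
force: [-0.4, -0.4, -2.1]
opening: 0.194
grasp_force: 30.0
```

Emit:
{"op": "jog_arm", "data": {
  "delta_pos": [
    [0,0,-0.03],
    [0,0,-0.03],
    [0,0,-0.03]
  ],
  "turn": [0,0,0],
  "grip": [1,1,1]
}}

```text
time_s: 13.25
position: [0.5126, -0.2243, 0.0829]
tcp_rot: [[0.0, 1.0, 0.0], [1.0, -0.0, -0.0], [-0.0, 0.0, -1.0]]
force: [-0.5, 0.2, 0.1]
opening: 0.195
grasp_force: 30.0
```

Emit:
{"op": "jog_arm", "data": {
  "delta_pos": [
    [0,0,-0.03],
    [0,0,-0.03],
    [0,0,-0.03]
  ],
  "turn": [0,0,0],
  "grip": [1,1,1]
}}

```text
time_s: 13.62
position: [0.5126, -0.2243, 0.0828]
tcp_rot: [[0.0, 1.0, 0.0], [1.0, -0.0, -0.0], [-0.0, 0.0, -1.0]]
force: [-2.0, 1.2, 5.4]
opening: 0.199
grasp_force: 30.0
```

Emit:
{"op": "jog_arm", "data": {
  "delta_pos": [
    [0,0,0.04],
    [0,0,0.04],
    [0,0,0.04],
    [0,0,0.04],
    [0,0,0.04],
    [0,0,0.04],
    [0,0,1],
    [0,0,2.5],
    [0,0,4],
    [0,0,5.4],
    [0,0,6.2],
    [0,0,6.2]
  ],
  "turn": [0,0,0,0,0,0,0,0,0,0,0,0],
  "grip": [0.75,0.7,0.65,0.6,0.55,0.5,0.5,0.5,0.5,0.5,0.5,0.5]
}}

```text
time_s: 15.12
position: [0.513, -0.2245, 0.1452]
tcp_rot: [[0.0, 1.0, 0.001], [1.0, -0.0, -0.001], [-0.001, 0.001, -1.0]]
force: [-0.8, 0.2, -0.3]
opening: 0.495
grasp_force: 0.0
```

Run:
```python
from h import *
w=snap('wrist','wr');t=snap('top','tr');si=snap('side','sr'); s=read_state(); print(s['position'],s['opening'],s['force'],s['time_s'])
for fr in(0,1): print('collar seated',arc(w,.5127,-.2247,.071,.029,20,160,1,1,fixr=fr))
a=w['color'][100:300,130:380];b=si['color'][50:250,180:430]
cv2.imwrite('pics/r.png',cv2.resize(np.hstack([a,b]),None,fx=1.6,fy=1.6))
```

```text
[ 0.51221108 -0.22401553  0.14389267] 0.5016044673080803 [-0.13170121 -0.86574962 -1.13965412] 15.275
collar seated (array([ 0.5129, -0.2242,  0.0285]), 35, 35, np.float64(0.0002))
collar seated (array([ 0.5129, -0.2248]), 35, 35, np.float64(0.0002))
```

View pics/r.png

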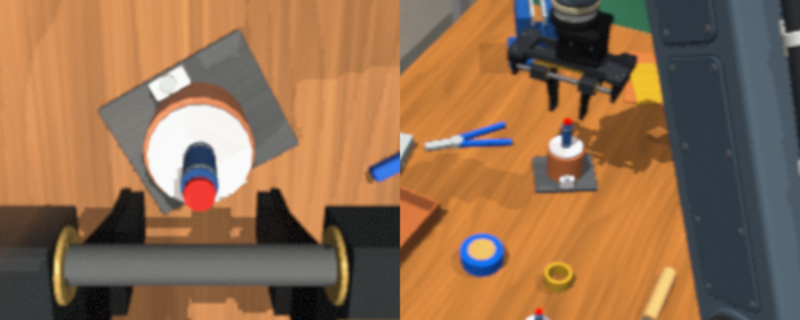

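The collar sits flat and concentric on the bushing and the red cap is clear below the fingers. I'll close the fingers and feel down.

Emit:
{"op": "jog_arm", "data": {
  "delta_pos": [
    [0,0,0],
    [0,0,0],
    [0,0,0],
    [0,0,0],
    [0,-0.02,-0.3],
    [0,-0.02,-0.6],
    [0,-0.02,-0.8],
    [0,-0.02,-1.0],
    [0,-0.02,-1.2],
    [0,-0.02,-1.3]
  ],
  "turn": [0,0,0,0,0,0,0,0,0,0],
  "grip": [0.7,0.9,1,1,1,1,1,1,1,1]
}}

```text
time_s: 16.52
position: [0.5125, -0.2244, 0.1312]
tcp_rot: [[0.0, 1.0, -0.0], [1.0, -0.0, 0.0], [0.0, -0.0, -1.0]]
force: [0.1, -1.0, -0.8]
opening: 0.003
grasp_force: 0.0
```

Emit:
{"op": "jog_arm", "data": {
  "delta_pos": [
    [0,0,-0.05],
    [0,0,-0.1],
    [0,0,-0.15],
    [0,0,-0.2],
    [0,0,-0.2]
  ],
  "turn": [0,0,0,0,0],
  "grip": [1,1,1,1,1]
}}

```text
time_s: 17.15
position: [0.5125, -0.2244, 0.1293]
tcp_rot: [[0.0, 1.0, -0.0], [1.0, -0.0, 0.0], [0.0, -0.0, -1.0]]
force: [-0.6, 0.2, 0.8]
opening: 0.009
grasp_force: 0.0
```

Emit:
{"op": "jog_arm", "data": {
  "delta_pos": [
    [0,0,-0.05],
    [0,0,-0.1],
    [0,0,-0.15],
    [0,0,-0.2],
    [0,0,-0.2]
  ],
  "turn": [0,0,0,0,0],
  "grip": [1,1,1,1,1]
}}

```text
time_s: 17.77
position: [0.5126, -0.2244, 0.1273]
tcp_rot: [[0.0, 1.0, -0.0], [1.0, -0.0, 0.0], [0.0, -0.0, -1.0]]
force: [-0.4, -0.2, -0.2]
opening: 0.01
grasp_force: 0.0
```

Emit:
{"op": "jog_arm", "data": {
  "delta_pos": [
    [0,0,-0.04],
    [0,0,-0.08],
    [0,0,-0.08]
  ],
  "turn": [0,0,0],
  "grip": [1,1,1]
}}

```text
time_s: 18.15
position: [0.5126, -0.2245, 0.1266]
tcp_rot: [[0.0, 1.0, 0.0], [1.0, -0.0, -0.0], [-0.0, 0.0, -1.0]]
force: [-0.2, -0.3, -0.5]
opening: 0.002
grasp_force: 0.1
```

Emit:
{"op": "jog_arm", "data": {
  "delta_pos": [
    [0,0,-0.04],
    [0,0,-0.08],
    [0,0,-0.08]
  ],
  "turn": [0,0,0],
  "grip": [1,1,1]
}}

```text
time_s: 18.52
position: [0.5127, -0.2245, 0.1264]
tcp_rot: [[0.0, 1.0, 0.001], [1.0, -0.0, -0.0], [-0.0, 0.001, -1.0]]
force: [0.4, 0.5, 5.5]
opening: 0.003
grasp_force: 2.6
```

Emit:
{"op": "jog_arm", "data": {
  "delta_pos": [
    [0,0,-0.04],
    [0,0,-0.08],
    [0,0,-0.08]
  ],
  "turn": [0,0,0],
  "grip": [1,1,1]
}}

```text
time_s: 18.9
position: [0.5129, -0.2246, 0.1262]
tcp_rot: [[0.0, 1.0, 0.001], [1.0, -0.0, -0.001], [-0.001, 0.001, -1.0]]
force: [-1.4, 1.0, 8.8]
opening: 0.003
grasp_force: 4.4
```

Emit:
{"op": "jog_arm", "data": {
  "delta_pos": [
    [0,0,-0.05],
    [0,0,-0.1],
    [0,0,-0.15],
    [0,0,-0.2],
    [0,0,-0.2]
  ],
  "turn": [0,0,0,0,0],
  "grip": [1,1,1,1,1]
}}

```text
time_s: 19.52
position: [0.5129, -0.2247, 0.1244]
tcp_rot: [[0.0, 1.0, 0.001], [1.0, -0.0, -0.001], [-0.001, 0.001, -1.0]]
force: [-1.5, 1.5, 9.7]
opening: 0.005
grasp_force: 5.1
```

Emit:
{"op": "jog_arm", "data": {
  "delta_pos": [
    [0,0,-0.04],
    [0,0,-0.08],
    [0,0,-0.1],
    [0,0,-0.1]
  ],
  "turn": [0,0,0,0],
  "grip": [1,1,1,1]
}}

```text
time_s: 20.02
position: [0.513, -0.2247, 0.1236]
tcp_rot: [[0.0, 1.0, 0.001], [1.0, -0.0, -0.001], [-0.001, 0.001, -1.0]]
force: [-2.3, 1.8, 11.2]
opening: 0.004
grasp_force: 5.5
```

Emit:
{"op": "jog_arm", "data": {
  "delta_pos": [
    [0,0,-0.03],
    [0,0,-0.06],
    [0,0,-0.06]
  ],
  "turn": [0,0,0],
  "grip": [1,1,1]
}}

```text
time_s: 20.4
position: [0.513, -0.2247, 0.1232]
tcp_rot: [[0.0, 1.0, 0.001], [1.0, -0.0, -0.001], [-0.001, 0.001, -1.0]]
force: [-1.7, 1.2, 12.1]
opening: 0.006
grasp_force: 6.2
```

Emit:
{"op": "jog_arm", "data": {
  "delta_pos": [
    [0,0,-0.02],
    [0,0,-0.04],
    [0,0,-0.04]
  ],
  "turn": [0,0,0],
  "grip": [1,1,1]
}}

```text
time_s: 20.78
position: [0.513, -0.2248, 0.1232]
tcp_rot: [[0.0, 1.0, 0.002], [1.0, -0.0, -0.001], [-0.001, 0.002, -1.0]]
force: [-2.9, 1.3, 14.2]
opening: 0.007
grasp_force: 7.3
```

Emit:
{"op": "jog_arm", "data": {
  "delta_pos": [
    [0,0,-0.02],
    [0,0,-0.04],
    [0,0,-0.04],
    [0,0,-0.04],
    [0,0,-0.04],
    [0,0,-0.04],
    [0,0,-0.04],
    [0,0,-0.04]
  ],
  "turn": [0,0,0,0,0,0,0,0],
  "grip": [1,1,1,1,1,1,1,1]
}}

```text
time_s: 21.78
position: [0.5131, -0.2248, 0.1232]
tcp_rot: [[0.0, 1.0, 0.002], [1.0, -0.0, -0.001], [-0.001, 0.002, -1.0]]
force: [-3.1, 2.0, 17.1]
opening: 0.005
grasp_force: 8.4
```

Emit:
{"op": "jog_arm", "data": {
  "delta_pos": [
    [0,0,0.2],
    [0,0,0.4],
    [0,0,0.6],
    [0,0,1.0],
    [0,0.02,1.5],
    [0,0.02,2.0],
    [0,0.02,2.2],
    [0,0.02,2.2],
    [0,0.02,2.2],
    [0,0.02,2.2],
    [0,0.02,2.2]
  ],
  "turn": [0,0,0,0,0,0,0,0,0,0,0],
  "grip": [1,1,1,1,1,1,0.8,0.6,0.5,0.5,0.5]
}}

```text
time_s: 23.15
position: [0.5125, -0.2242, 0.1424]
tcp_rot: [[0.0, 1.0, -0.0], [1.0, -0.0, 0.0], [0.0, -0.0, -1.0]]
force: [-0.2, 0.2, 0.4]
opening: 0.46
grasp_force: 0.0
```

Emit:
{"op": "jog_arm", "data": {
  "delta_pos": [
    [0,0,-0.6],
    [0,0,-1.8],
    [0,0,-3],
    [0,0,-4.2],
    [0,0,-5.2],
    [0,0,-5.8],
    [0,0,-5.93],
    [0,0,-5.93],
    [0,0,-5.93]
  ],
  "turn": [0,0,0,0,0,0,0,0,0],
  "grip": [0.5,0.5,0.5,0.5,0.5,0.55,0.6,0.65,0.7]
}}

```text
time_s: 24.28
position: [0.5129, -0.2244, 0.0837]
tcp_rot: [[0.0, 1.0, 0.001], [1.0, -0.0, -0.001], [-0.001, 0.001, -1.0]]
force: [1.6, 0.5, -0.1]
opening: 0.324
grasp_force: 0.0
```

Emit:
{"op": "jog_arm", "data": {
  "delta_pos": [
    [0,0,0],
    [0,0,0],
    [0,0,0],
    [0,0,0],
    [0,0,0],
    [0,0,0],
    [0,0,0]
  ],
  "turn": [0,0,0,0,0,0,0],
  "grip": [0.73,0.76,0.78,0.8,0.85,1,1]
}}

```text
time_s: 25.15
position: [0.5126, -0.2243, 0.0833]
tcp_rot: [[0.0, 1.0, -0.0], [1.0, -0.0, 0.0], [0.0, -0.0, -1.0]]
force: [-0.1, -0.2, -0.5]
opening: 0.196
grasp_force: 30.0
```

Emit:
{"op": "jog_arm", "data": {
  "delta_pos": [
    [0,0,0.1],
    [0,0,0.3],
    [0,0,0.6],
    [0,0,0.9],
    [0,0,1.2],
    [0,0,1.5],
    [0,0,1.8]
  ],
  "turn": [0,0,0,0,0,0,0],
  "grip": [1,1,1,1,1,1,1]
}}

```text
time_s: 26.02
position: [0.5125, -0.2242, 0.1015]
tcp_rot: [[0.0, 1.0, -0.0], [1.0, -0.0, 0.0], [0.0, -0.0, -1.0]]
force: [0.3, 0.1, -3.0]
opening: 0.197
grasp_force: 30.0
```

Emit:
{"op": "jog_arm", "data": {
  "delta_pos": [
    [0,0,0.4],
    [0,0,0.8],
    [0,0,1.2],
    [0,0,1.6],
    [0,0,2],
    [0,0,2.4],
    [0,0,2.8],
    [0,0,3.2],
    [0,0,4],
    [0,0,5],
    [0,0,6.2],
    [0,0,7.5]
  ],
  "turn": [0,0,0,0,0,0,0,0,0,0,0,0],
  "grip": [1,1,1,1,1,1,1,1,1,1,1,1]
}}

```text
time_s: 27.52
position: [0.5126, -0.2243, 0.1773]
tcp_rot: [[0.0, 1.0, 0.0], [1.0, -0.0, -0.0], [-0.0, 0.0, -1.0]]
force: [-0.2, -0.0, -2.1]
opening: 0.199
grasp_force: 30.0
```

Emit:
{"op": "jog_arm", "data": {
  "delta_pos": [
    [-0.2,1.2,1.2],
    [-0.7,4,2.5],
    [-1.5,8.5,3],
    [-2.4,13.5,3],
    [-3.3,18.5,3],
    [-4.2,23.5,3],
    [-5.1,28.5,3],
    [-6,33.5,3],
    [-6.9,38.5,3],
    [-7.6,42.5,2.5],
    [-8,44.7,1],
    [-8.1,45.27,0]
  ],
  "turn": [0,0,0,0,0,0,0,0,0,0,0,0],
  "grip": [1,1,1,1,1,1,1,1,1,1,1,1]
}}

```text
time_s: 29.02
position: [0.4303, 0.2298, 0.1762]
tcp_rot: [[-0.003, 1.0, -0.0], [1.0, 0.003, -0.0], [-0.0, -0.0, -1.0]]
force: [0.4, -0.2, -2.9]
opening: 0.199
grasp_force: 30.0
```

Emit:
{"op": "jog_arm", "data": {
  "delta_pos": [
    [0,0,0],
    [0,0,0],
    [0,0,0]
  ],
  "turn": [0,0,0],
  "grip": [1,1,1]
}}

```text
time_s: 29.4
position: [0.4322, 0.2277, 0.1767]
tcp_rot: [[0.002, 1.0, 0.001], [1.0, -0.002, 0.0], [0.0, 0.001, -1.0]]
force: [0.1, 0.2, -2.7]
opening: 0.2
grasp_force: 30.0
```

Run:
```python
from h import *
w=snap('wrist','wp');si=snap('side','sp'); s=read_state(); p=s['position'];print(p,s['force'],s['time_s'])
print('hole',arc(w,.4316,.2282,.060,.024,35,145,2,1,fixr=1))
a=w['color'][100:300,130:380];b=si['color'][190:290,200:325]
cv2.imwrite('pics/p.png',np.hstack([cv2.resize(a,(400,320)),cv2.resize(b,(400,320),interpolation=cv2.INTER_CUBIC)]))
```

```text
[0.43208207 0.22787825 0.17662644] [ 0.92423191 -0.29312354 -3.21493572] 29.5
hole (array([0.4316, 0.2279]), 28, 28, np.float64(0.0001))
```

View pics/p.png

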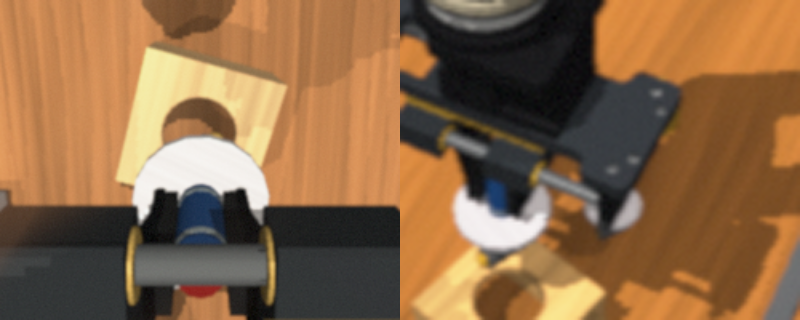

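The gauge hangs above the stand hole, and the hole measures (0.4316,0.2279), matching the tool. Lowering it.

Emit:
{"op": "jog_arm", "data": {
  "delta_pos": [
    [0,0,-0.5],
    [0,0,-1.5],
    [0,0,-2.8],
    [0,0,-4],
    [0,0,-4.7],
    [0,0,-5],
    [0,0,-5],
    [0,0,-5]
  ],
  "turn": [0,0,0,0,0,0,0,0],
  "grip": [1,1,1,1,1,1,1,1]
}}

```text
time_s: 30.5
position: [0.4319, 0.2285, 0.1266]
tcp_rot: [[0.0, 1.0, 0.001], [1.0, -0.0, 0.0], [0.0, 0.001, -1.0]]
force: [0.0, -0.3, -3.2]
opening: 0.195
grasp_force: 30.0
```

Emit:
{"op": "jog_arm", "data": {
  "delta_pos": [
    [0,0,-0.3],
    [0,0,-0.7],
    [0,0,-1.1],
    [0,0,-1.5],
    [0,0,-1.9],
    [0,0,-2.3],
    [0,0,-2.7],
    [0,0,-3.1],
    [0,0,-3.5],
    [0,0,-3.9],
    [0,0,-4.2],
    [0,0,-4.2]
  ],
  "turn": [0,0,0,0,0,0,0,0,0,0,0,0],
  "grip": [1,1,1,1,1,1,1,1,1,1,1,1]
}}

```text
time_s: 32.0
position: [0.4314, 0.2284, 0.084]
tcp_rot: [[0.0, 1.0, -0.001], [1.0, -0.0, -0.0], [-0.0, -0.001, -1.0]]
force: [0.7, 0.5, -3.4]
opening: 0.199
grasp_force: 30.0
```

Collar at about 0.0657, with 5.7 mm to go.

Emit:
{"op": "jog_arm", "data": {
  "delta_pos": [
    [0,0,-0.1],
    [0,0,-0.25],
    [0,0,-0.4],
    [0,0,-0.5],
    [0,0,-0.52],
    [0,0,-0.52]
  ],
  "turn": [0,0,0,0,0,0],
  "grip": [1,1,1,1,1,1]
}}

```text
time_s: 32.75
position: [0.4316, 0.2284, 0.079]
tcp_rot: [[0.0, 1.0, 0.0], [1.0, -0.0, -0.0], [-0.0, 0.0, -1.0]]
force: [0.2, -0.3, -2.5]
opening: 0.198
grasp_force: 30.0
```

Emit:
{"op": "jog_arm", "data": {
  "delta_pos": [
    [0,0,-0.04],
    [0,0,-0.04],
    [0,0,-0.04]
  ],
  "turn": [0,0,0],
  "grip": [1,1,1]
}}

```text
time_s: 33.12
position: [0.4316, 0.2285, 0.0787]
tcp_rot: [[0.0, 1.0, 0.0], [1.0, -0.0, 0.0], [0.0, 0.0, -1.0]]
force: [-0.0, -0.3, -3.3]
opening: 0.194
grasp_force: 30.0
```

Emit:
{"op": "jog_arm", "data": {
  "delta_pos": [
    [0,0,-0.03],
    [0,0,-0.03],
    [0,0,-0.03]
  ],
  "turn": [0,0,0],
  "grip": [1,1,1]
}}

```text
time_s: 33.5
position: [0.4316, 0.2284, 0.0783]
tcp_rot: [[0.0, 1.0, -0.0], [1.0, -0.0, -0.0], [-0.0, -0.0, -1.0]]
force: [-0.4, -0.5, -2.8]
opening: 0.198
grasp_force: 30.0
```

Emit:
{"op": "jog_arm", "data": {
  "delta_pos": [
    [0,0,-0.03],
    [0,0,-0.03],
    [0,0,-0.03]
  ],
  "turn": [0,0,0],
  "grip": [1,1,1]
}}

```text
time_s: 33.88
position: [0.4316, 0.2285, 0.0782]
tcp_rot: [[0.0, 1.0, 0.0], [1.0, -0.0, 0.0], [0.0, 0.0, -1.0]]
force: [-0.4, 0.4, 0.3]
opening: 0.199
grasp_force: 30.0
```

Emit:
{"op": "jog_arm", "data": {
  "delta_pos": [
    [0,0,-0.03],
    [0,0,-0.03],
    [0,0,-0.03]
  ],
  "turn": [0,0,0],
  "grip": [1,1,1]
}}

```text
time_s: 34.25
position: [0.4316, 0.2285, 0.0782]
tcp_rot: [[0.0, 1.0, 0.0], [1.0, -0.0, 0.0], [0.0, 0.0, -1.0]]
force: [-2.0, 0.1, 5.2]
opening: 0.198
grasp_force: 30.0
```

Seated. Now release and go up.

Emit:
{"op": "jog_arm", "data": {
  "delta_pos": [
    [0,0,0.04],
    [0,0,0.04],
    [0,0,0.04],
    [0,0,0.04],
    [0,0,0.04],
    [0,0,0.04],
    [0,0,1],
    [0,0,3],
    [0,0,6],
    [0,0,9],
    [0,0,12],
    [0,0,14.5]
  ],
  "turn": [0,0,0,0,0,0,0,0,0,0,0,0],
  "grip": [0.75,0.7,0.65,0.6,0.55,0.5,0.4,0.3,0.2,0.1,0,0]
}}

```text
time_s: 35.75
position: [0.4316, 0.2285, 0.2247]
tcp_rot: [[0.0, 1.0, 0.002], [1.0, -0.0, 0.0], [0.0, 0.002, -1.0]]
force: [0.4, -0.1, 0.3]
opening: 0.976
grasp_force: 0.0
```

Emit:
{"op": "jog_arm", "data": {
  "delta_pos": [
    [0,0,0],
    [0,0,0],
    [0,0,0]
  ],
  "turn": [0,0,0],
  "grip": [0,0,0]
}}

```text
time_s: 36.12
position: [0.4307, 0.2282, 0.2217]
tcp_rot: [[0.0, 1.0, -0.003], [1.0, -0.0, -0.001], [-0.001, -0.003, -1.0]]
force: [-0.7, 0.7, -1.1]
opening: 0.997
grasp_force: 0.0
```

Run:
```python
from h import *
w=snap('wrist','wf');si=snap('side','sf')
print('collar',arc(w,.4316,.2286,.066,.029,0,360,1,1))
a=w['color'][100:300,130:380];b=si['color'][230:330,170:295]
cv2.imwrite('pics/f.png',np.hstack([cv2.resize(a,(400,320)),cv2.resize(b,(400,320),interpolation=cv2.INTER_CUBIC)]))
```

```text
collar (array([0.4319, 0.2276, 0.0289]), 90, 90, np.float64(0.0001))
```

View pics/f.png

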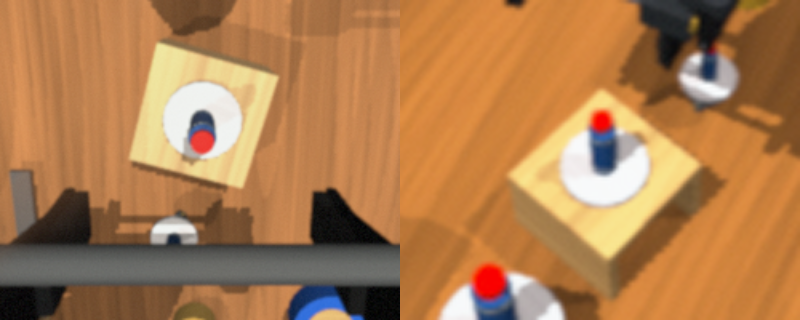

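The gauge stands flat in its stand with the collar down (radius 28.9 mm, as expected) and the gripper is clear.

```bash
python3 -c "
from rig import *
print(hand_in())"
```

```text
the job is handed in; nothing more can be done
None
```

I seated the gauge in the bushing, pressed the cap right down (peak about 17 N) and let it up, drew the gauge straight out, put it back collar-down in its stand, and handed in at about 36 s; I did not measure the plunger size directly, and no score came back.

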